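Load the glass polisher and start it

TASK

Tip all seven nuggets from the grey scoop tote into the polisher's hopper and stand the empty tote back upright on the bench. Then press the polisher's keys gently, one at a time: yellow, then blue, then green. Spill nothing, and leave the other things on the bench where they are.

Things in the scene. Friction and masses are not known exactly. Their poses are not given: they have to be found in the camera images.
- polisher: Fixed glass polisher. Blue housing 220 x 220 x 70 mm; on it an upward-open steel hopper: yellow square rim 194 mm outside, 170 mm inside, its top 153 mm above the bench; walls slope in to a floor 100 mm wide. On its -x side a grey ledge 80 mm deep, 220 mm wide, 45 mm high with three keys in a row along y, 70 mm apart, at x = -145 mm. Origin: on the bench under the hopper's centre.
- hopper_floor (a point): Centre of the hopper's floor, 72 mm above the bench; the rim is 81 mm above this point. Axes as the polisher's.
- tote: Grey scoop tote, loose, about 0.3 kg plus nuggets: 190 long (x), 130 wide (y), side and +x walls 45 mm high, 4 mm thick; no wall at -x, where the floor slopes up to a pouring lip. Two uprights at x = 0 carry the crosswise grip bar. Tip it lip-down by some 75 to 90 degrees to empty it. Origin: underside centre, on the bench; z up, -x towards the lip.
- tote_grip (a point): Centre of the black grip bar, 105 mm above the tote's underside. The bar runs along the tote's y, 120 mm free, its flats 16 mm apart and 26 mm deep. It is turned 40 degrees: fingers grip it squarely when they point 40 degrees off straight down, towards the lip (direction x -0.643, z -0.766 in the tote's frame). Axes as the tote's.
- tote_lip (a point): Middle of the tote's pouring lip, at x = -100 mm, 24 mm above its underside.
- nugget0: Chunky cast nugget (amber, block 21 x 23 x 19 mm), 24 g, starts in the tote. Origin: centre of its underside (the face that is down at the start).
- nugget1: Chunky cast nugget (green, six-sided, 25 mm across, 20 mm high), 24 g, starts in the tote. Origin: centre of its underside (the face that is down at the start).
- nugget2: Chunky cast nugget (red, block 21 x 23 x 19 mm), 24 g, starts in the tote. Origin: centre of its underside (the face that is down at the start).
- nugget3: Chunky cast nugget (blue, six-sided, 25 mm across, 20 mm high), 24 g, starts in the tote. Origin: centre of its underside (the face that is down at the start).
- nugget4: Chunky cast nugget (amber, block 21 x 23 x 19 mm), 24 g, starts in the tote. Origin: centre of its underside (the face that is down at the start).
- nugget5: Chunky cast nugget (orange, six-sided, 25 mm across, 20 mm high), 24 g, starts in the tote. Origin: centre of its underside (the face that is down at the start).
- nugget6: Chunky cast nugget (green, block 21 x 23 x 19 mm), 24 g, starts in the tote. Origin: centre of its underside (the face that is down at the start).
- key_yellow (a joint): Travel of the yellow spring key, m: 0 up, 0.006 fully down (5 N); counts as pressed beyond 0.004.
- key_yellow_base: The black housing of the yellow round key (28 mm across) with the key in it, on the polisher's ledge; pressed straight down. Origin: centre of its underside, on the key's axis; the key's top face, when up, is 22 mm above it. The three keys trade places from run to run.
- key_blue (a joint): Travel of the blue spring key, m: 0 up, 0.006 fully down (5 N); counts as pressed beyond 0.004.
- key_blue_base: The black housing of the blue round key (28 mm across) with the key in it, on the polisher's ledge; pressed straight down. Origin: centre of its underside, on the key's axis; the key's top face, when up, is 22 mm above it. The three keys trade places from run to run.
- key_green (a joint): Travel of the green spring key, m: 0 up, 0.006 fully down (5 N); counts as pressed beyond 0.004.
- key_green_base: The black housing of the green round key (28 mm across) with the key in it, on the polisher's ledge; pressed straight down. Origin: centre of its underside, on the key's axis; the key's top face, when up, is 22 mm above it. The three keys trade places from run to run.
- spatula: Flat spatula 170 mm long lying on the bench between the tote and the polisher; a bystander to leave alone. Origin: underside centre.
- bottle: White bottle, 60 mm across, 150 mm high; a bystander to leave alone. Origin: underside centre.
- jar: Amber jar, 64 mm across, 80 mm high; a bystander to leave alone. Origin: underside centre.
- cup: White cup, 80 mm across, 110 mm high; a bystander to leave alone. Origin: underside centre.
- tub: Clear tub 120 x 100 x 55 mm; a bystander to leave alone. Origin: underside centre.
- nippers: Glass nippers with blue grip, 120 mm long, lying; a bystander to leave alone. Origin: underside centre.
Mind the look-alikes: they are no part of the job. What is shaped like the tote but pink is not meant.

How it is judged:
By the outcome, as a careful person would: the job done as asked, in the order asked, and still so for the second after the job is handed in, with the robot touching nothing.
It also fails if it takes over 72 s, if anything falls off the work surface, if the arm or the gripper's body presses on something with over 40 N, if the wrist force passes 120 N, or if a joint passes its speed limit or range.

ROBOT

A 6-joint arm with a two-finger parallel gripper is mounted at the origin on the work surface. World frame = base frame: x ahead of the robot, y to its left, z up, the work surface at z = 0. Lengths are in mm, angles in rad, forces in N, time in s.
With the tool pointing down it reaches from about 350 to 725 mm from the base axis. Payload 6 kg.
Tool frame: the origin (TCP) lies at the very end of the fingers, on their centre line; the grasp point (between the pads) lies 19 mm behind it; z points along the fingers, y is the line along which they close (so a half turn about z gives the same grasp; the last joint's range is limited). The gripper opens to 85 mm and grips with 20 to 120 N. Pads are 22 mm wide; open, the fingers measure 114 mm over their backs; the gripper's body (76 mm by 85 mm) begins 54 mm behind the grasp point. The pads swing forward as they close: fully open they stand 13 mm farther back than shut.
Start: joints at [1.495, 0.04, 0.085, 0, -1.615, -0.334], TCP at [239.028, 550.308, 231.261] pointing down, gripper open.
Joint ranges: [-2.56, 2.56], [-1.29, 2.01], [-1.08, 1.49], [-3.29, 1.98], [-2.81, -0.18], [-2.99, 2.99]. Speed limits (rad/s): [2.57, 2.57, 3.01, 3.14, 3.14, 3.14].

INTERFACE

Orientations are given as a 3x3 rotation matrix whose columns are the frame's x, y, z axes.
In Python, from plant import observe, camera, camera_params, close_job gives the robot as it stands.
- The arm moves only by the tool drive_tool, never from a script. Its argument "moves" is a list of rows, each a list of 2 entries, a list of its own where there are three numbers: the shift along the tool's x, y, z each as a share of 300 mm, from -1 to 1, then the turn, a rotation vector about the tool's x, y, z each as a share of 30 degrees, from -1 to 1. A call has 1 to 20 rows; each row shifts and turns the commanded pose from where the row before left it, along the tool's axes as they then stand; what a row does not reach is not made up. A row lasts 1/12 s, in which the tool goes at most 41.7 mm and 7.16 degrees, less where a joint would pass 70% of its speed; a pose out of reach is approached as far as the arm can. A call with a number of a shift or a turn outside -1 to 1 is refused whole. A call with a gripper value outside its range is refused whole. "claw" is the closure, from 0 (fully open) to 1 (shut), set as the call begins (left out, the last holds). The fingers move at their own pace and stop on an object; "squeeze" is the grip in N (left out, the last holds). Time passes only in rows, so rows that do not move let the fingers close. It gives the time, the measured TCP pose, the force, the opening and the grip force at its end, in the units of the state.
- observe(): the state, without advancing time (a new reading comes with each control period).
- camera(name): name is "scene" or "top" or "wrist"; returns the picture (480x640x3 uint8, red, green, blue); there is no depth.
- camera_params(name): a dict with "vfov" (degrees; the focal length in pixels is half the picture's height over the tangent of half this angle, whatever the lens; pixels are square), "cx", "cy" (the principal point, pixels), "extrinsics" (4x4, takes a point from camera to world coordinates); the wrist camera has in their place "T_tool_cam" (4x4, takes a point from camera to tool coordinates, whose origin is the TCP and whose axes are the flange's). Camera axes: x right, y down, z forward; pixel columns grow to the right and rows downward; lengths in mm; the calibration is good to about 2 mm. The wrist camera is an equidistant fisheye: a pixel r from the principal point sees the ray r / f radians off the axis. A picture is of the moment at which its call begins: read the wrist's pose just before it. camera_params takes no time and is no camera call.
- close_job(): hands the job in; it is judged then, once.
The state is a dict: "clock": time; "joints": joint angles; "joint_vel": joint speeds; "effort": joint torques, N m; "eef_pos": TCP position; "tcp_rot": TCP orientation; "contact_force": force on the tool from outside, world axes, zero at the start; "torque": the same for the moment, N m; "width": opening from 0.0 (shut) to 1.0 (fully open); "finger_force": force on a finger pad.
Only numpy, scipy, OpenCV 4.12 (cv2) and the standard library are available. Lean on these libraries where they do the work, as an engineer would, in place of code of your own. Each camera call takes 0.05 s, during which the arm holds its last target. There are 200 camera calls.

## Working session

There is one attempt and no reset: what is moved stays moved. The work goes in short steps, Python scripts to look and compute and a tool call to move; the robot and the scene stay as the last step left them, time stands still between calls to the robot, and variables do not carry over. Pictures are saved under pics/ and viewed, at most 10 in all, crops included, and the job is handed in when it is done.

Besides the shell and the picture viewer there is one more tool, called after "Request:" as name([rows], argument=value, ...), one row to a line, values as JSON. drive_tool: Moves the arm, as the interface text tells. Its arguments: {"type":"object","properties":{"moves":{"type":"array"},"claw":{"type":"number"},"squeeze":{"type":"number"}},"required":["moves"]}

```bash
mkdir -p pics; ls
python3 - <<'E'
from plant import *
import cv2,numpy as np
for n in("scene","top"):
    im=camera(n); cv2.imwrite(f"pics/{n}0.png",im[:,:,::-1]); p=camera_params(n); print(n,p)
print(camera_params("wrist")); o=observe(); print(o)
E
```

```text
pics
scene {'vfov': 44.47565293903473, 'cx': 319.4121727587354, 'cy': 246.52816039196023, 'extrinsics': array([[-8.43705986e-01,  3.68899467e-01, -3.89965886e-01,
         1.16965102e+03],
       [ 5.36733023e-01,  5.91669022e-01, -6.01535893e-01,
         9.36561419e+02],
       [ 8.82446420e-03, -7.16827003e-01, -6.97195221e-01,
         1.14589793e+03],
       [ 0.00000000e+00,  0.00000000e+00,  0.00000000e+00,
         1.00000000e+00]])}
top {'vfov': 47.99474769390519, 'cx': 318.6228504678293, 'cy': 241.693674098855, 'extrinsics': array([[ 1.22824985e-02, -9.98786894e-01,  4.76852165e-02,
         5.05171150e+02],
       [-9.99818790e-01, -1.15735899e-02,  1.51141789e-02,
        -1.14471267e+01],
       [-1.45439547e-02, -4.78622153e-02, -9.98748057e-01,
         1.48778402e+03],
       [ 0.00000000e+00,  0.00000000e+00,  0.00000000e+00,
         1.00000000e+00]])}
{'vfov': 65.70646984690485, 'cx': 328.49937603326515, 'cy': 239.82059850672584, 'T_tool_cam': array([[ 1.91361844e-04, -9.65647138e-01, -2.59856822e-01,
         6.54036648e+01],
       [ 9.99999906e-01,  8.38133285e-
[... 345 characters left out ...]
.33703161e-01]), 'joint_vel': array([-1.62812052e-03, -1.76467193e-03,  2.25758358e-03,  3.64646424e-03,
       -9.46554578e-04,  4.89432600e-05]), 'effort': array([-4.94921478e-03, -3.69344616e+01,  3.48278975e+01,  6.95165589e+00,
       -4.56134352e-03, -1.88994740e-07]), 'eef_pos': array([238.86922421, 550.05695504, 230.34557364]), 'tcp_rot': array([[ 9.17210404e-01, -3.98402825e-01, -5.13039217e-04],
       [-3.98403118e-01, -9.17209007e-01, -1.61039364e-03],
       [ 1.71021183e-04,  1.68146622e-03, -9.99998572e-01]]), 'contact_force': array([ 1.12406881,  0.04975437, -0.20307309]), 'torque': array([0.01765258, 0.03333448, 0.02886576]), 'finger_force': 0.0, 'width': 1.0020597757179068}
```

View pics/top0.png

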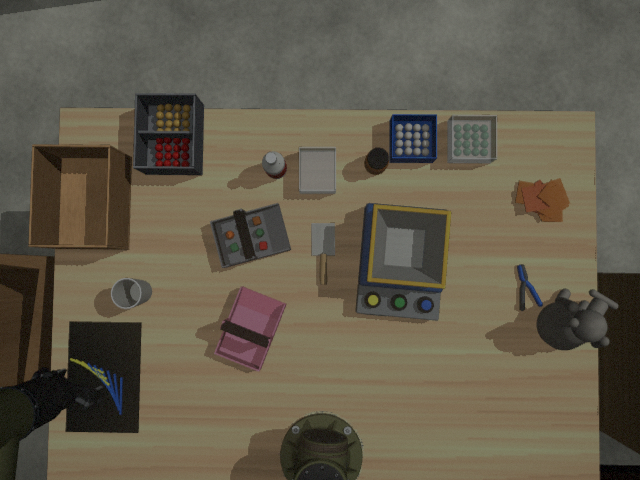

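View pics/scene0.png

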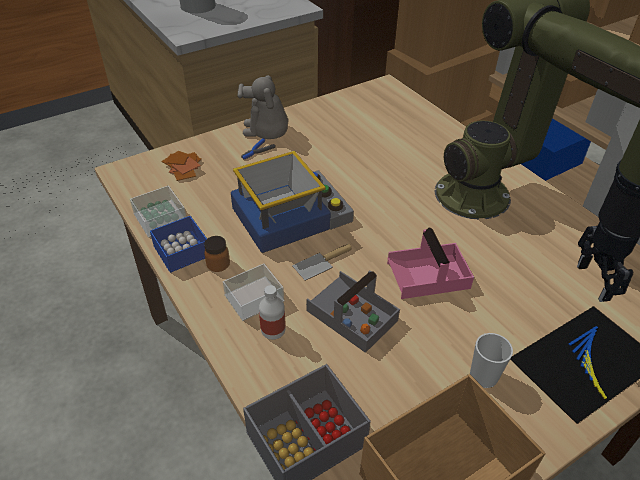

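```bash
cat > h.py <<'E'
from plant import *
import cv2,numpy as np
def ray(n,u,v):
    p=camera_params(n); f=240/np.tan(np.radians(p['vfov']/2)); T=p['extrinsics']
    d=T[:3,:3]@np.array([(u-p['cx'])/f,(v-p['cy'])/f,1]); return T[:3,3],d
def onz(n,u,v,z):
    o,d=ray(n,u,v); return o+d*(z-o[2])/d[2]
def tri(a,b):
    A=np.zeros((3,3));y=np.zeros(3)
    for n,u,v in(a,b):
        o,d=ray(n,u,v); d=d/np.linalg.norm(d); P=np.eye(3)-np.outer(d,d); A+=P; y+=P@o
    return np.linalg.solve(A,y)
E
python3 - <<'E'
from h import *
t=cv2.imread("pics/top0.png"); s=cv2.imread("pics/scene0.png")
a=cv2.resize(t[190:280,200:300],(400,360),interpolation=cv2.INTER_CUBIC)
b=cv2.resize(s[260:360,295:405],(396,360),interpolation=cv2.INTER_CUBIC)
c=np.hstack([a,b]); c=cv2.convertScaleAbs(c,alpha=1.6)
cv2.imwrite("pics/crop.png",c)
hsv=cv2.cvtColor(t,cv2.COLOR_BGR2HSV)
# keys & rim
for n,img in(("top",t),("scene",s)):
    h=cv2.cvtColor(img,cv2.COLOR_BGR2HSV)
    for c,lo,hi in(("y",(22,120,80),(34,255,255)),("b",(105,120,60),(125,255,255)),("g",(45,100,50),(80,255,255))):
        m=cv2.inRange(h,lo,hi); k,l,st,ce=cv2.connectedComponentsWithStats(m)
        print(n,c,[(ce[i].round(1).tolist(),st[i].tolist()) for i in range(1,k) if st[i,4]>30])
E
```

```text
top y [([410.4, 245.3], [367, 204, 84, 85, 1084]), ([372.6, 299.6], [368, 295, 10, 10, 85]), ([82.0, 364.1], [70, 358, 26, 17, 75])]
top b [([412.6, 137.8], [392, 115, 45, 44, 590]), ([521.1, 273.0], [518, 265, 7, 16, 58]), ([534.0, 293.1], [526, 281, 16, 25, 108]), ([425.9, 304.5], [421, 300, 10, 10, 79]), ([115.0, 391.3], [100, 370, 23, 45, 315])]
top g [([399.3, 301.9], [395, 297, 10, 10, 80])]
scene y [([277.5, 180.8], [233, 151, 91, 58, 659]), ([335.1, 201.6], [331, 198, 9, 8, 62]), ([593.8, 376.0], [584, 350, 23, 49, 198])]
scene b [([558.6, 151.4], [522, 119, 69, 61, 2129]), ([253.3, 148.8], [242, 138, 23, 21, 98]), ([265.8, 214.5], [231, 189, 85, 48, 991]), ([176.1, 245.8], [150, 216, 57, 56, 676]), ([584.3, 342.0], [568, 326, 30, 34, 338])]
scene g []
```

View pics/crop.png

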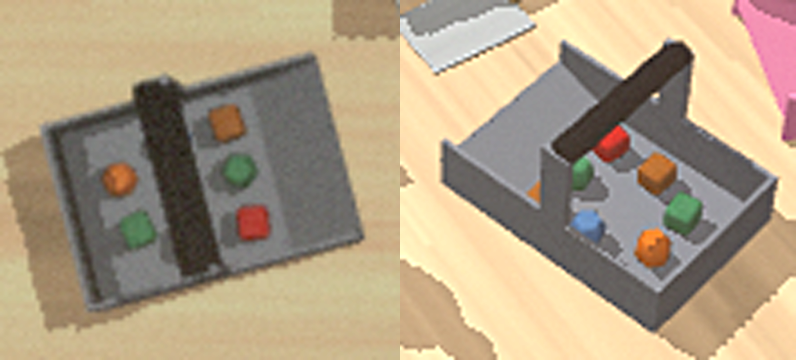

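Run:
```python
from h import *
np.set_printoptions(precision=1,suppress=True)
t=cv2.imread("pics/top0.png"); h=cv2.cvtColor(t,cv2.COLOR_BGR2HSV)
c=[(200+u/4,190+v/4) for u,v in((317,55),(362,240),(95,310),(42,128))]
P=[onz("top",*p,45) for p in c]; print("corners",*P,"mean",sum(P)/4)
xt=(P[2]+P[3]-P[0]-P[1]); print("len",np.linalg.norm(xt)/2,"yaw x_t",np.degrees(np.arctan2(xt[1],xt[0])))
yt=P[2]+P[1]-P[0]-P[3]; print("wid",np.linalg.norm(yt)/2,"yaw y_t",np.degrees(np.arctan2(-yt[1],-yt[0])))
# bar: dark mask
m=cv2.inRange(t,(0,0,0),(48,48,48)); m[:208]=0;m[266:]=0;m[:,:232]=0;m[:,258:]=0
k,l,st,ce=cv2.connectedComponentsWithStats(m); i=1+st[1:,4].argmax(); m=(l==i).astype(np.uint8)
r=cv2.minAreaRect(cv2.findNonZero(m)); print(st[i],r)
for p in [r[0]]+list(cv2.boxPoints(r)): print("bar",onz("top",*p,115))
a=cv2.boxPoints(r)
m=cv2.inRange(h,(22,120,80),(34,255,255)); m[:,:362]=0; m[292:]=0
r=cv2.minAreaRect(cv2.findNonZero(m)); B=[onz("top",*p,153) for p in cv2.boxPoints(r)]; print("rim",*B,sum(B)/4, r)
for n,p in(("y",(372.6,299.6)),("g",(399.3,301.9)),("b",(425.9,304.5))): print(n,onz("top",*p,67))
print("y tri",tri(("top",372.6,299.6),("scene",335.1,201.6)))
# bar endpoints in scene: crop coords (690,50),(560,150) centre of top
f=lambda u,v:("scene",295+(u-400)/3.6,260+v/3.6)
print(tri(("top",200+155/4,190+83/4),f(682,52)),tri(("top",200+202/4,190+270/4),f(562,148)))
```

```text
corners [675.1 117.6  45. ] [550.9  85.5  45. ] [501.9 263.8  45. ] [623.8 302.1  45. ] mean [587.9 192.3  45. ]
len 188.24367565874772 yaw x_t 105.45695346372693
wid 127.96904343051888 yaw y_t 15.976231752317046
[232 210  26  51 549] ((244.0572509765625, 234.80972290039062), (24.86671257019043, 50.15885925292969), 1.2188751697540283)
bar [586.1 200.2 115. ]
bar [522.3 232.1 115. ]
bar [650.8 231.9 115. ]
bar [650.1 168.1 115. ]
bar [521.8 168.5 115. ]
rim [ 472.8 -110.5  153. ] [ 665.2 -126.1  153. ] [ 649.9 -319.6  153. ] [ 458.1 -302.7  153. ] [ 561.5 -214.7  153. ] ((409.0110778808594, 245.87599182128906), (78.47354888916016, 77.86880493164062), 5.1021647453308105)
y [ 422.7 -133.3   67. ]
g [ 417.6 -203.2   67. ]
b [ 411.7 -272.7   67. ]
y tri [ 422.7 -134.4   58.3]
[610.6 226.9 189.4] [564.  175.   15.5]
```

```bash
cat >> h.py <<'E'
from scipy.spatial.transform import Rotation as Ro
np.set_printoptions(precision=4,suppress=True)
def tool(yaw,tip):  # tote yaw of x_t (deg), tip lip-down (deg): tool rotation
    a,t=np.radians(yaw),np.radians(50+tip); xt=np.array([np.cos(a),np.sin(a),0]); z=np.array([0,0,1.]); yt=np.cross(z,xt)
    tz=-np.cos(t)*xt-np.sin(t)*z; tx=-yt
    return np.column_stack([tx,np.cross(tz,tx),tz])
def go(R1,p1,R0=None,p0=None):
    o=observe(); R0=o['tcp_rot'] if R0 is None else R0; p0=o['eef_pos'] if p0 is None else p0
    w=Ro.from_matrix(R0.T@R1).as_rotvec(degrees=True)/30; d=R1.T@(np.array(p1)-p0)/300
    print("turn shares",w,"rows",np.linalg.norm(w)/.23,"| then shift shares (new frame)",d,"rows",np.linalg.norm(d)/.135)
E
python3 - <<'E'
from h import *
R=tool(105.7,0); bar=np.array([588,192,105]); print(R)
go(R,bar-100*R[:,2])
E
```

```text
[[ 0.9627  0.2073  0.1739]
 [ 0.2706 -0.7375 -0.6188]
 [-0.      0.6428 -0.766 ]]
turn shares [-1.2769  0.4563 -1.2513] rows 8.022172622127432 | then shift shares (new frame) [0.7974 0.8529 0.9277] rows 11.046326689798766
```

Request:
drive_tool([
  [[0,0,0],[-0.142,0.051,-0.139]],
  [[0,0,0],[-0.142,0.051,-0.139]],
  [[0,0,0],[-0.142,0.051,-0.139]],
  [[0,0,0],[-0.142,0.051,-0.139]],
  [[0,0,0],[-0.142,0.051,-0.139]],
  [[0,0,0],[-0.142,0.051,-0.139]],
  [[0,0,0],[-0.142,0.051,-0.139]],
  [[0,0,0],[-0.142,0.051,-0.139]],
  [[0,0,0],[-0.142,0.051,-0.139]],
  [[0.066,0.071,0.077],[0,0,0]],
  [[0.066,0.071,0.077],[0,0,0]],
  [[0.066,0.071,0.077],[0,0,0]],
  [[0.066,0.071,0.077],[0,0,0]],
  [[0.066,0.071,0.077],[0,0,0]],
  [[0.066,0.071,0.077],[0,0,0]],
  [[0.066,0.071,0.077],[0,0,0]],
  [[0.066,0.071,0.077],[0,0,0]],
  [[0.066,0.071,0.077],[0,0,0]],
  [[0.066,0.071,0.077],[0,0,0]],
  [[0.066,0.071,0.077],[0,0,0]],
], claw=0, squeeze=60)

```text
clock: 1.77
eef_pos: [542.7, 277.8, 186.9]
tcp_rot: [[0.963, 0.207, 0.175], [0.271, -0.737, -0.619], [0.001, 0.643, -0.766]]
contact_force: [1.2, -0.2, 0.7]
width: 0.998
finger_force: 0.0
```

```bash
cat >> h.py <<'E'
def wproj(P,o=None):
    o=o or observe(); p=camera_params("wrist"); f=240/np.tan(np.radians(p['vfov']/2))
    q=o['tcp_rot'].T@(np.array(P)-o['eef_pos']); T=p['T_tool_cam']; c=T[:3,:3].T@(q-T[:3,3])
    th=np.arctan2(np.hypot(c[0],c[1]),c[2]); s=f*th/np.hypot(c[0],c[1]); return p['cx']+c[0]*s,p['cy']+c[1]*s
E
python3 - <<'E'
from h import *
o=observe(); im=camera("wrist")[:,:,::-1].copy()
R=tool(105.7,0); yt=-R[:,0]; bar=np.array([588,192,105])
top=-13*R[:,2]
for s in(-60,0,60):
  for e in(-8,8):
    q=wproj(bar+s*yt+top+e*R[:,1],o); cv2.circle(im,tuple(int(round(v)) for v in q),3,(255,0,255),-1)
cv2.imwrite("pics/w1.png",im); print(o['clock'],o['joints']); go(R,bar+19*R[:,2])
E
```

```text
1.7667 [ 1.051   0.2894 -0.0277  0.4867 -1.7605  0.7613]
turn shares [ 0.0014  0.0075 -0.0056] rows 0.04136091663248742 | then shift shares (new frame) [0.0643 0.0568 0.4614] rows 3.4761651767822275
```

View pics/w1.png

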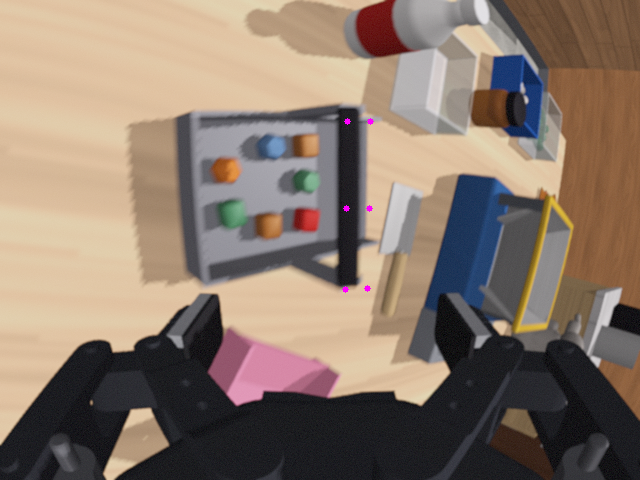

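Request:
drive_tool([
  [[0.025,0.012,0.11],[0,0,0]],
  [[0.025,0.012,0.11],[0,0,0]],
  [[0.025,0.012,0.11],[0,0,0]],
  [[0,0,0],[0,0,0]],
  [[0,0,0],[0,0,0]],
])

```text
clock: 2.23
eef_pos: [582.5, 214.3, 116.7]
tcp_rot: [[0.963, 0.206, 0.172], [0.269, -0.736, -0.621], [-0.002, 0.644, -0.765]]
contact_force: [0.2, 0.5, 1.1]
width: 1.005
finger_force: 0.0
```

Run:
```python
from h import *
o=observe(); im=camera("wrist")[:,:,::-1].copy()
R=tool(105.7,0); bar=np.array([588,192,105]); go(R,bar+19*R[:,2])
m=cv2.inRange(im,(0,0,0),(45,45,45)); 
for r in range(60,300,20): 
    c=np.where(m[r,250:420])[0]+250; print(r,c.min() if len(c) else 0,c.max() if len(c) else 0,len(c))
cv2.imwrite("pics/w2.png",im)
```

```text
turn shares [ 0.0016 -0.0013 -0.002 ] rows 0.012546908206598338 | then shift shares (new frame) [-0.0051  0.0333  0.1497] rows 1.13625120287207
60 0 0 0
80 0 0 0
100 0 0 0
120 0 0 0
140 315 349 35
160 315 346 32
180 315 346 32
200 315 346 31
220 315 347 33
240 315 346 32
260 316 347 32
280 316 347 31
```

View pics/w2.png

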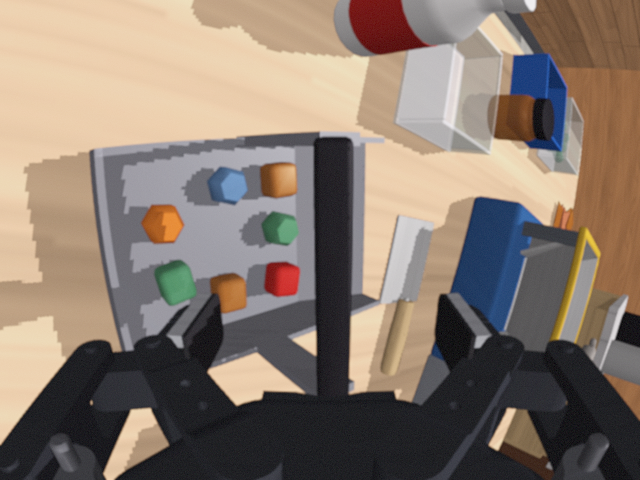

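Request:
drive_tool([
  [[0.015,0.002,0.07],[0,0,0]],
  [[0.015,0.002,0.07],[0,0,0]],
  [[0,0,0],[0,0,0]],
  [[0,0,0],[0,0,0]],
])

```text
clock: 2.62
eef_pos: [599.1, 192.4, 87.7]
tcp_rot: [[0.963, 0.206, 0.176], [0.271, -0.738, -0.618], [0.002, 0.643, -0.766]]
contact_force: [-0.1, 0.2, 0.4]
width: 0.998
finger_force: 0.0
```

Request:
drive_tool([
  [[0,0,0],[0,0,0]],
  [[0,0,0],[0,0,0]],
  [[0,0,0],[0,0,0]],
  [[0,0,0],[0,0,0]],
  [[0,0,0],[0,0,0]],
  [[0,0,0],[0,0,0]],
  [[0,0,0],[0,0,0]],
  [[0,0,0],[0,0,0]],
  [[0,0,0],[0,0,0]],
  [[0,0,0],[0,0,0]],
], claw=1, squeeze=70)

```text
clock: 3.45
eef_pos: [599.6, 191.6, 88.4]
tcp_rot: [[0.963, 0.205, 0.176], [0.271, -0.738, -0.619], [0.003, 0.643, -0.766]]
contact_force: [1.9, -2.0, 5.4]
width: 0.176
finger_force: 69.1
```

Run:
```python
from h import *
im=camera("wrist")[:,:,::-1]; im2=camera("scene")[:,:,::-1][180:400,220:520]
cv2.imwrite("pics/w3.png",np.hstack([cv2.resize(im,(400,300)),cv2.resize(im2,(400,300))])); o=observe(); print(o['clock'],o['width'],o['finger_force'],o['eef_pos'],o['contact_force'])
```

```text
3.55 0.17290334254512227 69.1492760181427 [599.5547 191.6348  88.3785] [-0.0429 -2.3904  6.2835]
```

View pics/w3.png

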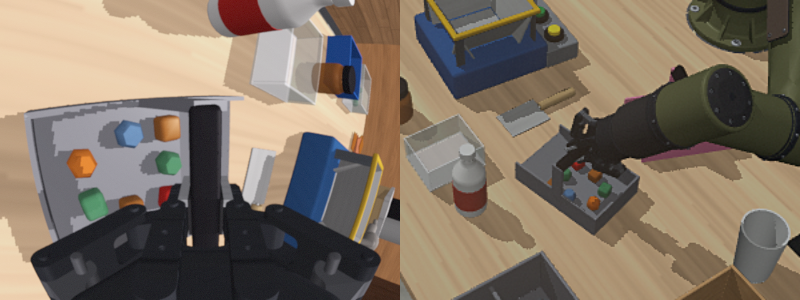

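Request:
drive_tool([
  [[0,0.01,-0.012],[0,0,0]],
  [[0,0.02,-0.024],[0,0,0]],
  [[0,0.03,-0.036],[0,0,0]],
  [[0,0.04,-0.048],[0,0,0]],
  [[0,0.05,-0.06],[0,0,0]],
  [[0,0.05,-0.06],[0,0,0]],
  [[0,0.05,-0.06],[0,0,0]],
  [[0,0.05,-0.06],[0,0,0]],
  [[0,0.04,-0.048],[0,0,0]],
  [[0,0.03,-0.035],[0,0,0]],
  [[0,0.015,-0.018],[0,0,0]],
  [[0,0,0],[0,0,0]],
  [[0,0,0],[0,0,0]],
])

```text
clock: 4.63
eef_pos: [598.5, 192.2, 266.4]
tcp_rot: [[0.963, 0.207, 0.175], [0.271, -0.738, -0.618], [0.001, 0.642, -0.767]]
contact_force: [0.6, 0.5, -5.7]
width: 0.178
finger_force: 68.4
```

```bash
cat >> h.py <<'E'
C=np.array([561.5,-214.7,0]); YAW=85.3
def pour(th,fwd=30,zl=None):
    R=tool(YAW,th); a=np.radians(YAW); xt=np.array([np.cos(a),np.sin(a),0]); t=np.radians(th)
    zl=200-35*th/85 if zl is None else zl
    lip=C+fwd*xt+[0,0,zl]; bar=lip-(-100*np.cos(t)+81*np.sin(t))*xt+[0,0,100*np.sin(t)+81*np.cos(t)]
    return R,bar+21*R[:,2]
E
python3 - <<'E'
from h import *
im=camera("wrist")[:,:,::-1]; im2=camera("scene")[:,:,::-1][130:350,220:520]
cv2.imwrite("pics/w4.png",np.hstack([cv2.resize(im,(400,300)),cv2.resize(im2,(400,300))])); o=observe(); print(o['clock'],o['width'],o['eef_pos'],o['contact_force'],o['torque'])
R,p=pour(0); print(p); go(R,p)
E
```

```text
4.7333 0.1761174339285236 [598.3715 191.9944 265.559 ] [-0.1312  0.4496 -5.5382] [2.7053 0.7179 0.0009]
[571.046  -98.5903 264.9131]
turn shares [ 0.001  -0.4365  0.5222] rows 2.959090427960313 | then shift shares (new frame) [-0.0114  0.7438  0.627 ] rows 7.206602134357829
```

View pics/w4.png

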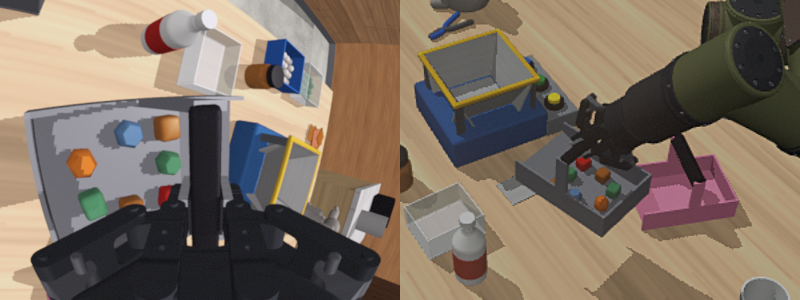

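Request:
drive_tool([
  [[0,0,0],[0,-0.031,0.037]],
  [[0,0,0],[0,-0.062,0.075]],
  [[0,0,0],[0,-0.062,0.075]],
  [[0,0,0],[0,-0.062,0.075]],
  [[0,0,0],[0,-0.062,0.075]],
  [[0,0,0],[0,-0.062,0.075]],
  [[0,0,0],[0,-0.062,0.075]],
  [[0,0,0],[0,-0.031,0.037]],
])

```text
clock: 5.4
eef_pos: [599.0, 192.1, 266.1]
tcp_rot: [[0.996, -0.067, -0.053], [-0.085, -0.763, -0.641], [0.003, 0.643, -0.766]]
contact_force: [0.2, 0.0, -4.8]
width: 0.177
finger_force: 68.3
```

Request:
drive_tool([
  [[0,0.015,0.0125],[0,0,0]],
  [[0,0.035,0.0295],[0,0,0]],
  [[0,0.05,0.042],[0,0,0]],
  [[0,0.05,0.042],[0,0,0]],
  [[0,0.05,0.042],[0,0,0]],
  [[0,0.05,0.042],[0,0,0]],
  [[0,0.05,0.042],[0,0,0]],
  [[0,0.05,0.042],[0,0,0]],
  [[0,0.05,0.042],[0,0,0]],
  [[0,0.05,0.042],[0,0,0]],
  [[0,0.05,0.042],[0,0,0]],
  [[0,0.05,0.042],[0,0,0]],
  [[0,0.05,0.042],[0,0,0]],
  [[0,0.05,0.042],[0,0,0]],
  [[0,0.05,0.042],[0,0,0]],
  [[0,0.03,0.025],[0,0,0]],
  [[0,0.015,0.0125],[0,0,0]],
  [[0,0,0],[0,0,0]],
  [[0,0,0],[0,0,0]],
])

```text
clock: 6.98
eef_pos: [574.8, -98.6, 267.0]
tcp_rot: [[0.997, -0.065, -0.049], [-0.082, -0.764, -0.64], [0.004, 0.642, -0.767]]
contact_force: [-0.2, 0.7, -5.1]
width: 0.176
finger_force: 68.5
```

Run:
```python
from h import *
im=camera("top")[:,:,::-1]; im2=camera("scene")[:,:,::-1][80:300,200:500]
cv2.imwrite("pics/w5.png",np.hstack([cv2.resize(im[150:330,290:530],(400,300)),cv2.resize(im2,(400,300))]))
o=observe(); print(o['clock'],o['width'],o['eef_pos'],o['joints'])
R,p=pour(0); go(R,p)
ths=np.arange(0,89,4.4); ths[-1]
R0,p0=pour(0)
for t in ths[1:]:
    R1,p1=pour(t); print(round(t,1),(R0.T@(p1-p0)/300).round(3),(Ro.from_matrix(R0.T@R1).as_rotvec(degrees=True)/30).round(3)); R0,p0=R1,p1
print(p1)
```

```text
7.0833 0.18018623393392233 [575.1188 -97.9563 266.8801] [ 0.4808  0.0517 -0.1787  0.5841 -1.7265  0.9848]
turn shares [-0.0026 -0.0073 -0.0032] rows 0.036477230510837726 | then shift shares (new frame) [-0.0134 -0.0017  0.0071] rows 0.11276936504020524
4.4 [ 0.     0.023 -0.001] [0.147 0.    0.   ]
8.8 [ 0.     0.024 -0.   ] [ 0.147  0.    -0.   ]
13.2 [ 0.     0.024 -0.   ] [ 0.147 -0.    -0.   ]
17.6 [-0.     0.024  0.   ] [0.147 0.    0.   ]
22.0 [-0.     0.025  0.   ] [0.147 0.    0.   ]
26.4 [0.    0.025 0.001] [ 0.147 -0.    -0.   ]
30.8 [0.    0.026 0.001] [ 0.147 -0.     0.   ]
35.2 [-0.     0.026  0.001] [ 0.147 -0.     0.   ]
39.6 [-0.     0.027  0.001] [ 0.147  0.    -0.   ]
44.0 [0.    0.027 0.001] [ 0.147 -0.     0.   ]
48.4 [0.    0.028 0.001] [ 0.147  0.    -0.   ]
52.8 [0.    0.028 0.001] [ 0.147 -0.     0.   ]
57.2 [-0.     0.029  0.001] [ 0.147  0.    -0.   ]
61.6 [0.    0.029 0.001] [ 0.147 -0.     0.   ]
66.0 [-0.     0.029  0.   ] [ 0.147  0.    -0.   ]
70.4 [0.   0.03 0.  ] [ 0.147 -0.    -0.   ]
74.8 [-0.    0.03 -0.  ] [ 0.147 -0.     0.   ]
79.2 [ 0.     0.031 -0.   ] [0.147 0.    0.   ]
83.6 [ 0.     0.031 -0.001] [ 0.147 -0.    -0.   ]
88.0 [-0.     0.031 -0.001] [0.147 0.    0.   ]
[ 558.8899 -246.4476  252.4789]
```

View pics/w5.png

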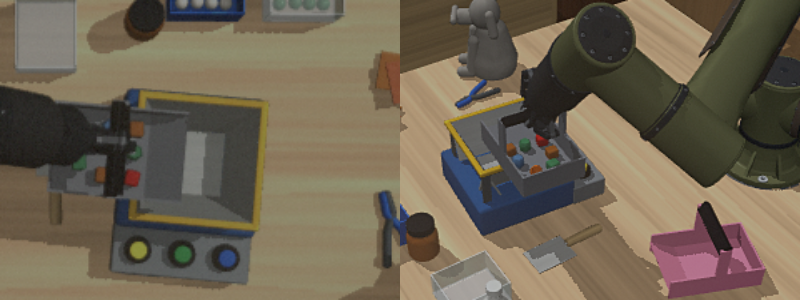

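Request:
drive_tool([
  [[-0.007,0.012,0],[0.074,0,0]],
  [[-0.006,0.012,0],[0.074,0,0]],
  [[0,0.012,0],[0.074,0,0]],
  [[0,0.012,0],[0.074,0,0]],
  [[0,0.012,0],[0.074,0,0]],
  [[0,0.012,0],[0.074,0,0]],
  [[0,0.012,0],[0.074,0,0]],
  [[0,0.012,0],[0.074,0,0]],
  [[0,0.0125,0],[0.074,0,0]],
  [[0,0.0125,0],[0.074,0,0]],
  [[0,0.0125,0],[0.074,0,0]],
  [[0,0.0125,0],[0.074,0,0]],
  [[0,0.013,0.0005],[0.074,0,0]],
  [[0,0.013,0.0005],[0.074,0,0]],
  [[0,0.013,0.0005],[0.074,0,0]],
  [[0,0.013,0.0005],[0.074,0,0]],
  [[0,0.0135,0.0005],[0.074,0,0]],
  [[0,0.0135,0.0005],[0.074,0,0]],
  [[0,0.0135,0.0005],[0.074,0,0]],
  [[0,0.0135,0.0005],[0.074,0,0]],
])

```text
clock: 8.75
eef_pos: [565.2, -168.0, 288.9]
tcp_rot: [[0.997, -0.08, 0.009], [-0.08, -0.994, 0.078], [0.003, -0.079, -0.997]]
contact_force: [-0.2, 0.0, -4.5]
width: 0.175
finger_force: 68.6
```

Run:
```python
from h import *
o=observe(); print(o['clock'],o['width'],o['eef_pos'],o['joints'],o['contact_force'],o['torque'])
R,p=pour(44); go(R,p)
```

```text
8.75 0.17495170357115733 [ 565.235  -168.0103  288.8912] [ 0.0014  0.0405  0.2164 -0.0793 -1.7369  1.4755] [-0.2095  0.0215 -4.5156] [-0.5922  0.0201  0.0287]
turn shares [-0.017  -0.0051  0.0033] rows 0.07855366070076146 | then shift shares (new frame) [ 0.0003 -0.0009  0.0008] rows 0.009472628205398757
```

On track; nuggets still mostly aboard. Continue the tip.

Request:
drive_tool([
  [[0,0.014,0.0005],[0.073,0,0]],
  [[0,0.014,0.0005],[0.073,0,0]],
  [[0,0.014,0.0005],[0.073,0,0]],
  [[0,0.014,0.0005],[0.073,0,0]],
  [[0,0.0145,0.0005],[0.073,0,0]],
  [[0,0.0145,0.0005],[0.073,0,0]],
  [[0,0.0145,0.0005],[0.073,0,0]],
  [[0,0.0145,0.0005],[0.073,0,0]],
  [[0,0.0145,0],[0.073,0,0]],
  [[0,0.0145,0],[0.073,0,0]],
  [[0,0.015,0],[0.073,0,0]],
  [[0,0.015,0],[0.073,0,0]],
  [[0,0.015,0],[0.073,0,0]],
  [[0,0.015,0],[0.073,0,0]],
  [[0,0.0155,0],[0.073,0,0]],
  [[0,0.0155,0],[0.073,0,0]],
  [[0,0.0155,0],[0.073,0,0]],
  [[0,0.0155,0],[0.073,0,0]],
  [[0,0.0155,0],[0.073,0,0]],
  [[0,0,0],[0,0,0]],
])

```text
clock: 10.42
eef_pos: [558.6, -243.9, 250.5]
tcp_rot: [[0.997, -0.058, 0.059], [-0.083, -0.69, 0.719], [-0.001, -0.722, -0.692]]
contact_force: [0.6, -0.6, -5.0]
width: 0.179
finger_force: 71.1
```

Request:
drive_tool([
  [[0,0,0],[0,0,0]],
  [[0,0,0],[0,0,0]],
  [[0,0,0],[0,0,0]],
  [[0,0,0],[0,0,0]],
  [[0,0,0],[0,0,0]],
  [[0,0,0],[0,0,0]],
])

```text
clock: 10.92
eef_pos: [559.3, -242.3, 253.9]
tcp_rot: [[0.997, -0.053, 0.062], [-0.081, -0.692, 0.717], [0.005, -0.72, -0.694]]
contact_force: [-0.3, -0.9, -2.5]
width: 0.179
finger_force: 71.2
```

Run:
```python
from h import *
im=camera("wrist")[:,:,::-1]; im2=camera("scene")[:,:,::-1][60:280,180:480]
cv2.imwrite("pics/w6.png",np.hstack([cv2.resize(im,(400,300)),cv2.resize(im2,(400,300))]))
cv2.imwrite("pics/top6.png",camera("top")[:,:,::-1])
o=observe(); print(o['clock'],o['width'],o['eef_pos'],o['joints'],o['contact_force'],o['torque'])
R,p=pour(85); go(R,p)
```

```text
11.0667 0.17355524337674716 [ 559.1874 -242.5158  253.546 ] [-0.5525  0.377   0.5731 -0.806  -2.041   1.7637] [ 0.5439 -0.3249 -2.8404] [-2.9188  0.2413  0.0293]
turn shares [-0.0358 -0.0051  0.0061] rows 0.15970654073917248 | then shift shares (new frame) [ 0.0001 -0.0096 -0.0059] rows 0.08336881598172116
```

View pics/w6.png

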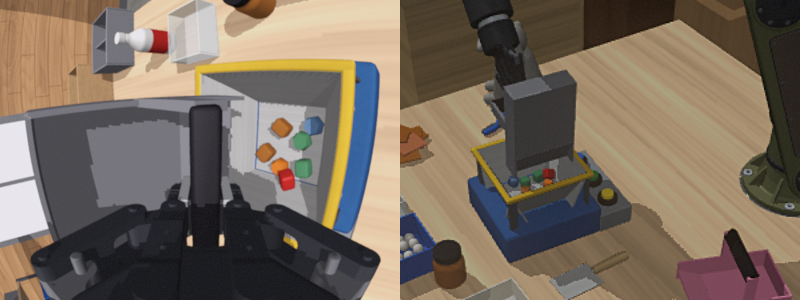

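Request:
drive_tool([
  [[0,-0.03,-0.005],[-0.144,0,0]],
  [[0,-0.031,-0.005],[-0.144,0,0]],
  [[0,-0.031,-0.005],[-0.144,0,0]],
  [[0,-0.03,0],[-0.144,0,0]],
  [[0,-0.03,0],[-0.144,0,0]],
  [[0,-0.03,0],[-0.144,0,0]],
  [[0,-0.029,-0.001],[-0.144,0,0]],
  [[0,-0.029,-0.001],[-0.144,0,0]],
  [[0,-0.028,-0.001],[-0.144,0,0]],
  [[0,-0.028,-0.001],[-0.144,0,0]],
  [[0,-0.027,-0.001],[-0.144,0,0]],
  [[0,-0.027,-0.001],[-0.144,0,0]],
  [[0,-0.026,-0.001],[-0.144,0,0]],
  [[0,-0.026,-0.001],[-0.144,0,0]],
  [[0,-0.025,0],[-0.144,0,0]],
  [[0,-0.025,0],[-0.144,0,0]],
  [[0,-0.024,0],[-0.144,0,0]],
  [[0,-0.024,0],[-0.144,0,0]],
  [[0,-0.024,0],[-0.144,0,0]],
  [[0,-0.023,0],[-0.144,0,0]],
])

```text
clock: 12.73
eef_pos: [570.8, -97.4, 278.2]
tcp_rot: [[0.997, -0.065, -0.049], [-0.081, -0.759, -0.646], [0.005, 0.648, -0.762]]
contact_force: [0.7, 0.2, -2.9]
width: 0.176
finger_force: 71.1
```

Run:
```python
from h import *
o=observe(); print(o['clock'],o['width'],o['eef_pos'])
go(tool(105.7,0),[599.5,191.6,266])
R=tool(YAW,0); print(R.T@(np.array([599.5,191.6,266])-o['eef_pos'])/300)
```

```text
12.7333 0.17647183954736076 [570.8236 -97.3869 278.1817]
turn shares [ 0.0148  0.4311 -0.524 ] rows 2.951018819174117 | then shift shares (new frame) [ 0.3527 -0.7167 -0.5484] rows 7.176830107491597
[ 0.0163 -0.7675 -0.591 ]
```

Shift back (13 rows), then turn (5 rows).

Request:
drive_tool([
  [[0,-0.03,-0.023],[0,0,0]],
  [[0.001,-0.061,-0.047],[0,0,0]],
  [[0.001,-0.062,-0.048],[0,0,0]],
  [[0.001,-0.062,-0.048],[0,0,0]],
  [[0.001,-0.062,-0.048],[0,0,0]],
  [[0.001,-0.062,-0.048],[0,0,0]],
  [[0.001,-0.062,-0.048],[0,0,0]],
  [[0.002,-0.062,-0.048],[0,0,0]],
  [[0.002,-0.062,-0.048],[0,0,0]],
  [[0.002,-0.062,-0.047],[0,0,0]],
  [[0.002,-0.062,-0.047],[0,0,0]],
  [[0.002,-0.062,-0.047],[0,0,0]],
  [[0,-0.057,-0.044],[0,0,0]],
  [[0,0,0],[0.003,0.086,-0.105]],
  [[0,0,0],[0.003,0.086,-0.105]],
  [[0,0,0],[0.003,0.086,-0.105]],
  [[0,0,0],[0.003,0.086,-0.105]],
  [[0,0,0],[0.003,0.086,-0.104]],
  [[0,0,0],[0,0,0]],
  [[0,0,0],[0,0,0]],
])

```text
clock: 14.4
eef_pos: [599.1, 190.8, 265.4]
tcp_rot: [[0.963, 0.206, 0.172], [0.268, -0.741, -0.615], [0.001, 0.639, -0.769]]
contact_force: [0.1, 0.7, -2.6]
width: 0.177
finger_force: 71.1
```

Run:
```python
from h import *
go(tool(105.7,0),[599.5,191.6,88.4])
```

```text
turn shares [-0.0102  0.0025 -0.0048] rows 0.050058116713209644 | then shift shares (new frame) [ 0.0019 -0.3808  0.4505] rows 4.369387712121239
```

Request:
drive_tool([
  [[0,-0.02,0.024],[-0.01,0,-0.004]],
  [[0,-0.05,0.059],[0,0,0]],
  [[0,-0.06,0.071],[0,0,0]],
  [[0,-0.06,0.071],[0,0,0]],
  [[0,-0.06,0.071],[0,0,0]],
  [[0,-0.05,0.059],[0,0,0]],
  [[0,-0.035,0.041],[0,0,0]],
  [[0,-0.02,0.024],[0,0,0]],
  [[0,-0.01,0.012],[0,0,0]],
  [[0,0,0],[0,0,0]],
  [[0,-0.004,0.005],[0,0,0]],
  [[0,-0.004,0.005],[0,0,0]],
  [[0,-0.003,0.004],[0,0,0]],
  [[0,0,0],[0,0,0]],
  [[0,0,0],[0,0,0]],
])

```text
clock: 15.65
eef_pos: [599.3, 190.6, 89.9]
tcp_rot: [[0.963, 0.208, 0.174], [0.271, -0.735, -0.621], [-0.001, 0.645, -0.764]]
contact_force: [0.3, 0.9, -2.8]
width: 0.178
finger_force: 71.1
```

Request:
drive_tool([
  [[0,-0.002,0.0025],[0,0,0]],
  [[0,-0.002,0.0025],[0,0,0]],
  [[0,0,0],[0,0,0]],
  [[0,0,0],[0,0,0]],
])

```text
clock: 15.98
eef_pos: [599.5, 190.5, 88.5]
tcp_rot: [[0.963, 0.208, 0.174], [0.271, -0.735, -0.622], [-0.001, 0.646, -0.764]]
contact_force: [-1.7, 0.3, 1.1]
width: 0.176
finger_force: 71.5
```

Request:
drive_tool([
  [[0,0,0],[0,0,0]],
  [[0,0,0],[0,0,0]],
  [[0,0,0],[0,0,0]],
  [[0,0,0],[0,0,0]],
  [[0,0,0],[0,0,0]],
  [[0,0,0],[0,0,0]],
  [[0,0,0],[0,0,0]],
  [[0,0,0],[0,0,0]],
  [[0,0,-0.03],[0,0,0]],
  [[0,0,-0.08],[0,0,0]],
  [[0,0,-0.1],[0,0,0]],
  [[0,0,-0.1],[0,0,0]],
  [[0,0,-0.1],[0,0,0]],
  [[0,0,-0.1],[0,0,0]],
  [[0,0,0],[0,0,0]],
], claw=0)

```text
clock: 17.23
eef_pos: [573.1, 289.7, 210.6]
tcp_rot: [[0.962, 0.207, 0.181], [0.274, -0.738, -0.617], [0.006, 0.643, -0.766]]
contact_force: [0.1, -0.4, 1.5]
width: 1.0
finger_force: 0.0
```

```bash
cat >> h.py <<'E'
def ktool(tilt=20): # fingers point down, leaning so body is toward -x of the polisher
    px=np.array([np.cos(np.radians(-4.7)),np.sin(np.radians(-4.7)),0]); t=np.radians(tilt)
    z=np.sin(t)*px-np.cos(t)*np.array([0,0,1]); x=np.cross([0,0,1],px)*-1; return np.column_stack([x,np.cross(z,x),z])
E
python3 - <<'E'
from h import *
im=camera("wrist")[:,:,::-1]; im2=camera("scene")[:,:,::-1][140:360,190:490]
cv2.imwrite("pics/w7.png",np.hstack([cv2.resize(im,(400,300)),cv2.resize(im2,(400,300))]))
o=observe(); print(o['eef_pos'],o['joints'])
K=ktool(); print(K); go(K,[422.7,-133.5,250]); print("world-down in K",K.T@[0,0,-1]); print("keys y->b",K.T@np.array([-11,-139.4,0])/300, "y->g",K.T@np.array([-5.1,-69.9,0])/300)
E
```

```text
[572.6161 286.9519 205.6634] [ 1.0175  0.3558  0.081   0.5072 -1.7835  0.8126]
[[-0.0819 -0.9365  0.3409]
 [-0.9966  0.077  -0.028 ]
 [ 0.     -0.342  -0.9397]]
turn shares [ 1.322  -0.6637  3.748 ] rows 17.518836464871924 | then shift shares (new frame) [ 1.4377  0.3095 -0.2699] rows 11.075948264534413
world-down in K [0.     0.342  0.9397]
keys y->b [ 0.4661 -0.0014  0.0005] y->g [ 0.2336 -0.002   0.0007]
```

View pics/w7.png

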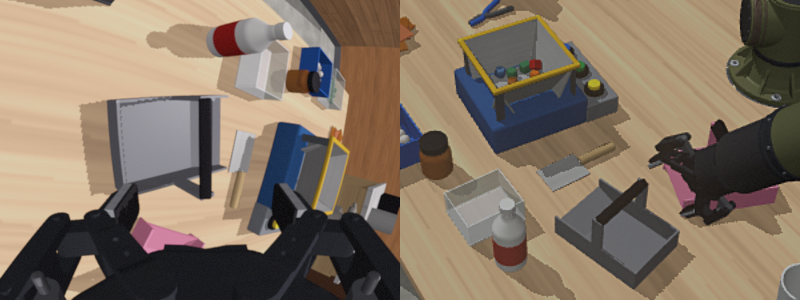

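Request:
drive_tool([
  [[0,0.065,-0.077],[0,0,0]],
  [[0,0.065,-0.077],[0,0,0]],
  [[0,0,0],[0.0734,-0.0369,0.208]],
  [[0,0,0],[0.0734,-0.0369,0.208]],
  [[0,0,0],[0.0734,-0.0369,0.208]],
  [[0,0,0],[0.0734,-0.0369,0.208]],
  [[0,0,0],[0.0734,-0.0369,0.208]],
  [[0,0,0],[0.0734,-0.0369,0.208]],
  [[0,0,0],[0.0734,-0.0369,0.208]],
  [[0,0,0],[0.0734,-0.0369,0.208]],
  [[0,0,0],[0.0734,-0.0369,0.208]],
  [[0,0,0],[0.0734,-0.0369,0.208]],
  [[0,0,0],[0.0734,-0.0369,0.208]],
  [[0,0,0],[0.0734,-0.0369,0.208]],
  [[0,0,0],[0.0734,-0.0369,0.208]],
  [[0,0,0],[0.0734,-0.0369,0.208]],
  [[0,0,0],[0.0734,-0.0369,0.208]],
  [[0,0,0],[0.0734,-0.0369,0.208]],
  [[0,0,0],[0.0734,-0.0369,0.208]],
  [[0,0,0],[0.0734,-0.0369,0.208]],
], claw=1, squeeze=30)

```text
clock: 19.0
eef_pos: [572.7, 284.7, 264.1]
tcp_rot: [[-0.087, -0.937, 0.339], [-0.996, 0.082, -0.03], [0.0, -0.341, -0.94]]
contact_force: [-0.1, 0.3, 0.6]
width: 0.004
finger_force: 0.0
```

Run:
```python
from h import *
o=observe(); print(o['eef_pos'],o['joints'],o['width'])
K=ktool(); go(K,[422.7,-133.5,250]); print(o['tcp_rot'].T@(np.array([422.7,-133.5,250])-o['eef_pos'])/300)
```

```text
[572.7281 284.731  264.1235] [ 0.9287 -0.1109 -0.146   0.3009 -1.357  -1.0536] 0.004258833638472755
turn shares [ 0.0028 -0.0038 -0.0091] rows 0.044701920877977475 | then shift shares (new frame) [ 1.4304  0.3771 -0.0872] rows 10.976553457566864
[ 1.4324  0.3704 -0.0838]
```

Request:
drive_tool([
  [[0.119,0.031,-0.007],[0,0,0]],
  [[0.119,0.031,-0.007],[0,0,0]],
  [[0.119,0.031,-0.007],[0,0,0]],
  [[0.119,0.031,-0.007],[0,0,0]],
  [[0.119,0.031,-0.007],[0,0,0]],
  [[0.119,0.031,-0.007],[0,0,0]],
  [[0.119,0.031,-0.007],[0,0,0]],
  [[0.119,0.031,-0.007],[0,0,0]],
  [[0.119,0.031,-0.007],[0,0,0]],
  [[0.119,0.031,-0.007],[0,0,0]],
  [[0.119,0.031,-0.007],[0,0,0]],
  [[0.119,0.031,-0.007],[0,0,0]],
  [[0,0,0],[0,0,0]],
  [[0,0,0],[0,0,0]],
])

```text
clock: 20.17
eef_pos: [423.6, -134.6, 251.4]
tcp_rot: [[-0.088, -0.937, 0.338], [-0.996, 0.082, -0.032], [0.002, -0.34, -0.94]]
contact_force: [1.1, 0.2, 0.2]
width: 0.001
finger_force: 0.0
```

Run:
```python
from h import *
im=cv2.cvtColor(camera("wrist"),cv2.COLOR_RGB2HSV); o=observe()
print(o['clock'],o['eef_pos'],o['joints'])
K=ktool(); go(K,[422.7,-133.5,85])
p=camera_params("wrist"); f=240/np.tan(np.radians(p['vfov']/2)); T=p['T_tool_cam']
for c,lo,hi in(("y",(22,130,80),(34,255,255)),("b",(105,140,80),(125,255,255)),("g",(45,110,50),(80,255,255))):
    k,l,st,ce=cv2.connectedComponentsWithStats(cv2.inRange(im,lo,hi))
    for i in range(1,k):
        if st[i,4]>150:
            d=ce[i]-[p['cx'],p['cy']]; r=np.hypot(*d); th=r/f; v=np.array([*(d/r*np.sin(th)),np.cos(th)])
            W=o['tcp_rot']@T[:3,:3]@v; O=o['tcp_rot']@T[:3,3]+o['eef_pos']; print(c,ce[i],st[i,2:],O+W*(67-O[2])/W[2])
```

```text
20.2167 [ 424.1389 -133.1842  251.1653] [ 0.2524 -0.7414 -0.5475  0.1158 -1.4381 -0.3332]
turn shares [ 0.0053 -0.0062 -0.0035] rows 0.038549700280007836 | then shift shares (new frame) [0.0014 0.1939 0.5189] rows 4.103007969274173
y [248.1314 143.2899] [ 194  268 8925] [ 568.9905 -211.9194   67.    ]
y [401.3345 221.2199] [ 33  33 873] [ 422.5354 -130.969    67.    ]
b [343.7871 139.3235] [  52  231 9480] [ 470.0348 -205.7277   67.    ]
b [402.6794  63.4779] [ 33  32 814] [ 412.1044 -268.3964   67.    ]
b [ 94.3797 153.0439] [  58   90 2960] [ 831.8713 -237.0536   67.    ]
g [402.9428 142.3661] [ 34  34 874] [ 417.476  -199.5884   67.    ]
```

Run:
```python
from h import *
o=observe(); K=o['tcp_rot']; print(K.T@(np.array([426.5,-132.5,80])-o['eef_pos'])/300)
```

```text
[-0.0043  0.1865  0.5393]
```

Request:
drive_tool([
  [[-0.001,0.037,0.108],[0,0,0]],
  [[-0.001,0.037,0.108],[0,0,0]],
  [[-0.001,0.037,0.108],[0,0,0]],
  [[-0.001,0.037,0.108],[0,0,0]],
  [[0,0.019,0.053],[0,0,0]],
  [[0,0.019,0.053],[0,0,0]],
  [[0,0,0],[0,0,0]],
  [[0,0,0],[0,0,0]],
  [[0,0,0],[0,0,0]],
])

```text
clock: 20.97
eef_pos: [427.9, -130.9, 82.4]
tcp_rot: [[-0.08, -0.937, 0.34], [-0.997, 0.074, -0.03], [0.003, -0.341, -0.94]]
contact_force: [-0.0, -1.0, 0.4]
width: 0.0
finger_force: 0.0
```

Request:
drive_tool([
  [[0,0.0035,0.0095],[0,0,0]],
  [[0,0.0035,0.0095],[0,0,0]],
  [[0,0,0],[0,0,0]],
  [[0,0,0],[0,0,0]],
])

```text
clock: 21.3
eef_pos: [427.2, -131.6, 75.2]
tcp_rot: [[-0.082, -0.937, 0.339], [-0.997, 0.076, -0.03], [0.003, -0.34, -0.94]]
contact_force: [0.4, 0.3, -0.6]
width: 0.003
finger_force: 0.0
```

Request:
drive_tool([
  [[0,0.0023,0.0063],[0,0,0]],
  [[0,0.0023,0.0063],[0,0,0]],
  [[0,0,0],[0,0,0]],
  [[0,0,0],[0,0,0]],
])

```text
clock: 21.63
eef_pos: [427.1, -131.7, 70.8]
tcp_rot: [[-0.082, -0.937, 0.338], [-0.997, 0.076, -0.03], [0.003, -0.34, -0.94]]
contact_force: [-0.3, 0.9, 0.0]
width: -0.001
finger_force: 0.0
```

Request:
drive_tool([
  [[0,0.0023,0.0063],[0,0,0]],
  [[0,0,0],[0,0,0]],
  [[0,0,0],[0,0,0]],
])

```text
clock: 21.88
eef_pos: [427.4, -131.7, 69.3]
tcp_rot: [[-0.081, -0.937, 0.339], [-0.997, 0.076, -0.03], [0.003, -0.341, -0.94]]
contact_force: [0.1, -0.4, 1.6]
width: 0.003
finger_force: 0.4
```

Request:
drive_tool([
  [[0,0.0023,0.0063],[0,0,0]],
  [[0,0,0],[0,0,0]],
  [[0,0,0],[0,0,0]],
])

```text
clock: 22.13
eef_pos: [427.4, -131.7, 67.3]
tcp_rot: [[-0.081, -0.937, 0.339], [-0.997, 0.076, -0.03], [0.003, -0.341, -0.94]]
contact_force: [-0.2, -0.6, 3.0]
width: 0.003
finger_force: 1.2
```

Request:
drive_tool([
  [[0,0.0017,0.0047],[0,0,0]],
  [[0,0,0],[0,0,0]],
  [[0,0,0],[0,0,0]],
])

```text
clock: 22.38
eef_pos: [427.4, -131.7, 65.8]
tcp_rot: [[-0.081, -0.937, 0.339], [-0.997, 0.076, -0.03], [0.003, -0.341, -0.94]]
contact_force: [-0.6, -0.6, 3.8]
width: 0.001
finger_force: 1.6
```

Request:
drive_tool([
  [[0,0.0012,0.0031],[0,0,0]],
  [[0,0,0],[0,0,0]],
  [[0,0,0],[0,0,0]],
])

```text
clock: 22.63
eef_pos: [427.4, -131.7, 64.8]
tcp_rot: [[-0.081, -0.937, 0.339], [-0.997, 0.076, -0.03], [0.003, -0.341, -0.94]]
contact_force: [-0.7, -0.1, 3.1]
width: -0.002
finger_force: 1.9
```

Request:
drive_tool([
  [[0,0.0006,0.0016],[0,0,0]],
  [[0,0,0],[0,0,0]],
  [[0,0,0],[0,0,0]],
])

```text
clock: 22.88
eef_pos: [427.3, -131.7, 64.2]
tcp_rot: [[-0.081, -0.937, 0.339], [-0.997, 0.076, -0.03], [0.003, -0.341, -0.94]]
contact_force: [1.3, -0.9, 4.2]
width: -0.001
finger_force: 2.1
```

Request:
drive_tool([
  [[0,-0.009,-0.024],[0,0,0]],
  [[0,-0.026,-0.071],[0,0,0]],
  [[0.09,0,0],[0,0,0]],
  [[0.1,0,0],[0,0,0]],
  [[0.1,0,0],[0,0,0]],
  [[0.1,0,0],[0,0,0]],
  [[0.073,0,0],[0,0,0]],
  [[0,0,0],[0,0,0]],
  [[0,0,0],[0,0,0]],
  [[0,0,0],[0,0,0]],
])

```text
clock: 23.72
eef_pos: [415.5, -269.6, 93.9]
tcp_rot: [[-0.082, -0.938, 0.337], [-0.997, 0.077, -0.029], [0.002, -0.338, -0.941]]
contact_force: [0.6, 0.4, -0.2]
width: 0.002
finger_force: 0.0
```

Run:
```python
from h import *
camera("wrist"); o=observe(); K=o['tcp_rot']; print(o['eef_pos'],K.T@(np.array([416.4,-270.3,75])-o['eef_pos'])/300)
```

```text
[ 415.7364 -269.2466   94.1459] [0.0032 0.0193 0.0609]
```

Press blue.

Request:
drive_tool([
  [[0.003,0.01,0.03],[0,0,0]],
  [[0,0.009,0.03],[0,0,0]],
  [[0,0,0],[0,0,0]],
  [[0,0.0023,0.0063],[0,0,0]],
  [[0,0.0023,0.0063],[0,0,0]],
  [[0,0.0023,0.0063],[0,0,0]],
  [[0,0.0023,0.0063],[0,0,0]],
  [[0,0,0],[0,0,0]],
  [[0,0,0],[0,0,0]],
  [[0,0,0],[0,0,0]],
])

```text
clock: 24.6
eef_pos: [416.9, -271.1, 68.3]
tcp_rot: [[-0.082, -0.937, 0.339], [-0.997, 0.076, -0.03], [0.003, -0.341, -0.94]]
contact_force: [0.4, 1.8, 2.1]
width: 0.004
finger_force: 0.9
```

Request:
drive_tool([
  [[0,0.0012,0.0031],[0,0,0]],
  [[0,0.0006,0.0016],[0,0,0]],
  [[0,0,0],[0,0,0]],
  [[0,0,0],[0,0,0]],
])

```text
clock: 24.93
eef_pos: [416.8, -271.1, 66.6]
tcp_rot: [[-0.081, -0.937, 0.339], [-0.997, 0.076, -0.03], [0.003, -0.341, -0.94]]
contact_force: [0.4, 1.0, 2.6]
width: -0.0
finger_force: 1.4
```

Request:
drive_tool([
  [[0,0.0012,0.0031],[0,0,0]],
  [[0,0.0015,0.0039],[0,0,0]],
  [[0,0,0],[0,0,0]],
  [[0,0,0],[0,0,0]],
])

```text
clock: 25.27
eef_pos: [416.8, -271.1, 64.4]
tcp_rot: [[-0.081, -0.937, 0.339], [-0.997, 0.076, -0.031], [0.003, -0.341, -0.94]]
contact_force: [-0.1, 2.5, 4.3]
width: -0.001
finger_force: 2.0
```

Request:
drive_tool([
  [[0,-0.009,-0.024],[0,0,0]],
  [[0,-0.026,-0.071],[0,0,0]],
  [[-0.077,0,0],[0,0,0]],
  [[-0.077,0,0],[0,0,0]],
  [[-0.077,0,0],[0,0,0]],
  [[0,0,0],[0,0,0]],
  [[0,0,0],[0,0,0]],
  [[0,0,0],[0,0,0]],
])

```text
clock: 25.93
eef_pos: [422.2, -202.0, 94.1]
tcp_rot: [[-0.081, -0.938, 0.338], [-0.997, 0.075, -0.03], [0.003, -0.339, -0.941]]
contact_force: [0.6, -1.0, 1.0]
width: -0.001
finger_force: 0.0
```

Run:
```python
from h import *
camera("wrist"); o=observe(); K=o['tcp_rot']; print(o['eef_pos'],K.T@(np.array([422,-201.4,75])-o['eef_pos'])/300)
```

```text
[ 422.1468 -202.3185   94.0884] [-0.0032  0.0223  0.0596]
```

Request:
drive_tool([
  [[-0.003,0.011,0.03],[0,0,0]],
  [[0,0.011,0.03],[0,0,0]],
  [[0,0,0],[0,0,0]],
  [[0,0.0023,0.0063],[0,0,0]],
  [[0,0.0023,0.0063],[0,0,0]],
  [[0,0.0023,0.0063],[0,0,0]],
  [[0,0.0023,0.0063],[0,0,0]],
  [[0,0.0012,0.0031],[0,0,0]],
  [[0,0,0],[0,0,0]],
  [[0,0,0],[0,0,0]],
  [[0,0,0],[0,0,0]],
])

```text
clock: 26.9
eef_pos: [422.5, -201.2, 66.5]
tcp_rot: [[-0.081, -0.937, 0.339], [-0.997, 0.076, -0.031], [0.003, -0.341, -0.94]]
contact_force: [-1.8, -0.1, 2.5]
width: -0.001
finger_force: 1.4
```

Request:
drive_tool([
  [[0,0.0012,0.0031],[0,0,0]],
  [[0,0.0012,0.0031],[0,0,0]],
  [[0,0,0],[0,0,0]],
  [[0,0,0],[0,0,0]],
])

```text
clock: 27.23
eef_pos: [422.5, -201.2, 64.4]
tcp_rot: [[-0.081, -0.937, 0.339], [-0.997, 0.076, -0.031], [0.003, -0.341, -0.94]]
contact_force: [-2.1, -0.7, 3.6]
width: -0.002
finger_force: 2.0
```

Now retreat up and check the nuggets and bystanders numerically before handing in.

Request:
drive_tool([
  [[0,-0.009,-0.024],[0,0,0]],
  [[0,-0.035,-0.095],[0,0,0]],
  [[0,-0.035,-0.095],[0,0,0]],
  [[0,-0.035,-0.095],[0,0,0]],
  [[0,-0.035,-0.095],[0,0,0]],
  [[0,0,0],[0,0,0]],
  [[0,0,0],[0,0,0]],
  [[0,0,0],[0,0,0]],
])

```text
clock: 27.9
eef_pos: [422.9, -200.3, 192.2]
tcp_rot: [[-0.081, -0.938, 0.337], [-0.997, 0.076, -0.029], [0.002, -0.339, -0.941]]
contact_force: [-0.1, -0.1, -0.5]
width: 0.0
finger_force: 0.0
```

Run:
```python
from h import *
a=cv2.imread("pics/scene0.png"); b=camera("scene")[:,:,::-1].copy()
for n,(x0,y0,x1,y1) in dict(bottle=(258,286,288,338),jar=(204,235,230,272),cup=(470,332,512,388),tub=(222,265,285,318),spatula=(292,244,355,280),nippers=(240,136,275,160),pink=(385,228,478,300),totearea=(305,270,400,350)).items():
    print(n,cv2.absdiff(a[y0:y1,x0:x1],b[y0:y1,x0:x1]).mean().round(2))
t=camera("top")[:,:,::-1]; hs=cv2.cvtColor(t[205:290,365:450].copy(),cv2.COLOR_BGR2HSV)
k,l,st,ce=cv2.connectedComponentsWithStats(cv2.inRange(hs[8:-8,8:-8],(0,90,40),(179,255,255))); print(st[1:,2:].tolist()); o=observe(); print(o['clock'],o['eef_pos'],o['contact_force'])
```

```text
bottle 2.91
jar 2.37
cup 2.89
tub 3.19
spatula 3.11
nippers 2.76
pink 10.09
totearea 7.39
[[4, 45, 108], [15, 2, 18], [9, 10, 57], [5, 7, 21], [2, 5, 6], [1, 1, 1], [1, 1, 1], [11, 10, 65], [17, 14, 145], [1, 1, 1], [1, 1, 1], [2, 3, 3], [1, 1, 1], [43, 4, 106], [1, 4, 4]]
28.0 [ 422.6614 -200.5045  191.5005] [-0.3635 -0.0339 -0.648 ]
```

Run:
```python
from h import *
for n in("top","scene"):
    for im in(cv2.imread(f"pics/{n}0.png"),camera(n)[:,:,::-1].copy()):
        m=cv2.inRange(cv2.cvtColor(im,cv2.COLOR_BGR2HSV),(160,70,50),(176,255,255))
        k,l,st,ce=cv2.connectedComponentsWithStats(m); i=1+st[1:,4].argmax(); print(n,st[i],ce[i])
```

```text
top [ 215  287   71   84 2909] [250.7542 326.9285]
top [ 215  287   71   84 2985] [250.5776 327.3213]
scene [ 387  234   87   65 3325] [429.3062 270.5774]
scene [ 387  234   87   65 3331] [429.3188 270.5677]
```

The pink tote has not moved, so the difference was only shadow. Handing in.

```bash
python3 -c "
from plant import close_job; print(close_job())"
```

```text
the job is handed in; nothing more can be done
None
```

The job is handed in at about 28 s: all seven nuggets are in the hopper, the empty tote stands upright on the bench, and yellow, blue and green were pressed in that order at about 4–5 N each (travel judged from arm height and force, not read directly); before hand-in the bystanders showed no sign of having moved.

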